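Loosen the left-hand clamp knob on the assembly bench

ROBOT

A 6-joint arm with a two-finger parallel gripper is mounted at the origin on the work surface. World frame = base frame: x ahead of the robot, y to its left, z up, the work surface at z = 0. Lengths are in m, angles in rad, forces in N, time in s.
With the tool pointing down it reaches from about 0.325 to 0.775 m from the base axis. Payload 5.5 kg.
Tool frame: the origin (TCP) lies at the very end of the fingers, on their centre line; the grasp point (between the pads) lies grip_depth behind it (grip_depth is the distance from the TCP to the grasp point, in m); z points along the fingers, y is the direction in which the jaws open and shut (so a half turn about z gives the same grasp; the last joint's range is limited). The gripper opens to 85 mm and grips with 20 to 120 N. Pads are 22 mm wide; open, the fingers measure 114 mm over their backs; the gripper's body (76 mm by 85 mm) begins 54 mm behind the grasp point. The pads swing forward as they close: fully open they stand 13 mm farther back than shut.
Start: joints at [1.254, 0.091, 1.231, -0, 1.82, -0.057], TCP at [0.154, 0.58, 0.231] pointing down, gripper open.
Joint ranges: [-2.87, 2.87], [-0.86, 2.18], [0.17, 2.46], [-1.51, 4.65], [0.06, 2.69], [-2.65, 2.65]. Speed limits (rad/s): [2.57, 2.57, 3.01, 3.14, 3.14, 3.14].

INTERFACE

Orientations are given as a unit quaternion [w, x, y, z].
In Python, from rig import * gives the robot as it stands.
- The arm moves only by the tool apply_moves, never from a script. Its argument "commands" is a list of rows, each an object with "delta_pos": the shift along the tool's x, y, z in m, a list of three; "angular": the turn, a rotation vector about the tool's x, y, z in degrees, a list of three; "claw": the finger opening in m, from 0 to 0.0854. In form: [{"delta_pos": [tx, ty, tz], "angular": [wx, wy, wz], "claw": claw}, ...]. A call has 1 to 5 rows; each row is the pose to reach, as a shift and turn from the pose commanded when the call began, along the tool's axes at that moment; what a row does not reach only later rows make up. A row lasts 1/8 s, in which the tool goes at most 62.5 mm and 10.7 degrees, less where a joint would pass 70% of its speed; a pose out of reach is approached as far as the arm can. A call with a gripper value outside its range is refused whole. The fingers move at their own pace and stop on an object; "squeeze" is the grip in N (left out, the last holds). Time passes only in rows, so rows that repeat a pose let the fingers close. It gives the time, the measured TCP pose, the force and the opening at its end, in the units of the state.
- observe(): the state, without advancing time (a new reading comes with each control period).
- capture(name): name is "side" or "top"; returns a dict with "pixels" (480x640x3 uint8, blue, green, red), "camera_matrix" (3x3 intrinsics, pixels), "k1" (the pictures are not rectified: a ray, as slopes to the right and down, at radius r is drawn at 1 + k1 r^2 times it, then the intrinsics apply), "cam_to_world" (4x4, takes a point from camera to world coordinates). Camera axes: x right, y down, z forward; pixel columns grow to the right and rows downward; lengths in m; the calibration is good to about 2 mm. A picture is of the moment at which its call begins. There is no depth.
- sign_off(): hands the job in, once; it reports no verdict.
Trained networks look in a picture, given as the dict that the camera call returned (one of the last four; its "shot" number tells which), for a name from the list of things; names that differ only in an ending like _2 or _b are one class to them, and where a whole thing is asked for, a point or a joint stands for the part that bears it (a point fixed in the world has none). Each returns a list of dicts, best first, with "conf" (0 to 1); they miss things now and then, are a little off and sometimes report something else, mostly with a low value. They report only what shows in the picture. A call takes as long as a camera call.
- cut_out(query, picture): "mask" (480x640 bool, what is visible of it) and "point" ([column, row] in pixels, amid what is visible of it).
The state is a dict: "time_s": time; "qpos": joint angles; "joint_velocities": joint speeds; "effort": joint torques, N m; "tcp_pos": TCP position; "tool_rot": TCP orientation; "force": force on the tool from outside, world axes, zero at the start; "moment": the same for the moment, N m; "gripper_width": finger opening in m.
Only numpy, scipy, OpenCV 4.12 (cv2) and the standard library are available. Lean on these libraries where they do the work, as an engineer would, in place of code of your own. Each camera call takes 0.05 s, during which the arm holds its last target. There are 200 camera calls.

TASK

Of the two clamp fixtures on the bench, one has a left-hand thread: its round knob skirt is notched all round like a left-hand nut. Loosen that clamp by turning its knob clockwise (seen from above), less than a quarter of a turn, until the white line engraved on the knob points along the dark release line engraved on its dial, and let go there. Turning it anticlockwise would tighten it, so do not, and leave the other knob, with the plain smooth skirt, as it is set.

Things in the scene. Friction and masses are not known exactly. Their poses are not given: they have to be found in the camera images.
- lh_knob (a joint): turn (rad) of the left-hand knob, black, on an upright spindle; grows clockwise seen from above (loosening). Starts at 0.05 to 0.30; at 1.25 its white line is in line with the release line. Stops at -0.50 and 1.90. Friction about 0.15 N m; stays where left, does not rise. Its skirt, 72 mm across, top 33 mm above the bench, has nine pale notches in the rim.
- lh_grip (a point): grip point of the left-hand knob, on its axis, 55 mm above the bench, turning with it: x axis points level along the grip bar to the end with the white line, z up. The bar: black, upright, 60 mm long, 16 mm thick, from 33 to 66 mm above the bench; pinch it across its thickness. A 12 mm wide nose under its white-line end reaches 42 mm from the axis.
- lh_release (a point): middle of the dark release line, radial, 16 x 5 mm, on the left-hand fixture's aluminium dial (120 mm across, top 24 mm above the bench), 51 mm from the knob's axis; x axis points outward along it. The knob's line starts 0.95 to 1.20 rad anticlockwise of it. The fixture, a 185 x 130 mm plate fixed to the bench, has nothing higher than 25 mm but the knob.
- rh_nose (a point): outer end of the nose of the other knob (right-hand thread), to be left alone: 42 mm from its axis, 33 mm above the bench; x axis points outward from the axis. Knob and fixture have the same sizes and materials as the left-hand ones, but the knob's skirt is plain and smooth, with no notches.

How it is judged:
By the outcome, as a careful person would: the job done as asked, in the order asked, and still so for the second after the job is handed in, with the robot touching nothing.
It also fails if it takes over 32 s, if anything falls off the work surface, if the arm or the gripper's body presses on something with over 40 N, if the wrist force passes 120 N, or if a joint passes its speed limit or range.

## Working session

There is one attempt and no reset: what is moved stays moved. The work goes in short steps, Python scripts to look and compute and a tool call to move; the robot and the scene stay as the last step left them, time stands still between calls to the robot, and variables do not carry over. Pictures are saved under pics/ and viewed, about 8 in all and at most 12, crops included, and the job is handed in when it is done.

Besides the shell and the picture viewer there is one more tool, called after "Request:" by a JSON object that holds its "name" and its "arguments". apply_moves: Moves the arm, as the interface text tells. Its arguments: {"type":"object","properties":{"commands":{"type":"array"},"squeeze":{"type":"number"}},"required":["commands"]}

```bash
mkdir -p pics
cat > h.py <<'E'
from rig import *
import numpy as np, cv2
def ray(p,uv):
    K=np.array(p["camera_matrix"]);T=np.array(p["cam_to_world"])
    d=(np.array(uv,float)-[K[0,2],K[1,2]])/[K[0,0],K[1,1]]
    s=d.copy()
    for _ in range(20): s=d/(1+p["k1"]*(s@s))
    return T[:3,3],T[:3,:3]@np.array([s[0],s[1],1])
def at(p,uv,z):
    o,r=ray(p,uv); return o+r*(z-o[2])/r[2]
def proj(p,X):
    T=np.array(p["cam_to_world"]);K=np.array(p["camera_matrix"])
    c=T[:3,:3].T@(np.array(X)-T[:3,3]); s=c[:2]/c[2]; s=s*(1+p["k1"]*(s@s))
    return s*[K[0,0],K[1,1]]+[K[0,2],K[1,2]]
E
python3 - <<'E'
from h import *
for n in("top","side"):
    p=capture(n); cv2.imwrite(f"pics/{n}1.png",p["pixels"]); print(n,np.array(p["cam_to_world"])[:3,3])
    for q in("lh_knob","lh_grip","lh_release","rh_nose"):
        try:
            for r in cut_out(q,p)[:3]: print(q,round(r["conf"],2),r["point"],r["mask"].sum(),at(p,r["point"],.04).round(3))
        except Exception as e: print(q,e)
s=observe();print(s)
try: print(grip_depth)
except Exception as e: print(e)
E
```

```text
top [0.46775719 0.00870132 0.84361777]
lh_knob 0.86 [433.4, 246.1] 1143 [ 0.552 -0.232  0.04 ]
lh_grip 0.58 [434.3, 241.0] 1191 [ 0.561 -0.234  0.04 ]
lh_release 0.7 [423.6, 261.8] 6672 [ 0.523 -0.213  0.04 ]
rh_nose 0.58 [181.5, 275.0] 1255 [0.498 0.223 0.04 ]
rh_nose 0.44 [430.9, 246.2] 1223 [ 0.551 -0.228  0.04 ]
side [0.5400066  0.63872709 0.54561328]
lh_knob 0.79 [316.7, 196.6] 701 [ 0.554 -0.233  0.04 ]
lh_grip 0.66 [319.7, 195.4] 720 [ 0.547 -0.239  0.04 ]
rh_nose 0.67 [326.6, 212.4] 3063 [ 0.532 -0.168  0.04 ]
rh_nose 0.55 [348.0, 365.7] 1910 [0.503 0.231 0.04 ]
{'time_s': 0.5, 'qpos': array([ 1.25432670e+00,  9.11235817e-02,  1.23073574e+00,  2.69494227e-07,
        1.81980277e+00, -5.67499178e-02]), 'joint_velocities': array([ 0.00106273, -0.00217138,  0.00023908, -0.00068918,  0.00377779,
       -0.00157432]), 'effort': array([-7.22221121e-04, -4.57923067e+01, -4.17649269e+01, -2.37377435e-04,
        1.21638583e-03, -3.53952302e-06]), 'tcp_pos': array([0.1541176 , 0.5798728 , 0.23124089]), 'tool_rot': array([-6.56972158e-06,  1.29495144e-01,  9.91580056e-01, -3.40921643e-05]), 'force': array([-0.12051895, -0.99620082, -1.12383679]), 'moment': array([ 0.00406587, -0.01854569, -0.04947649]), 'gripper_width': 0.0855059783685749}
0.0187
```

View pics/top1.png

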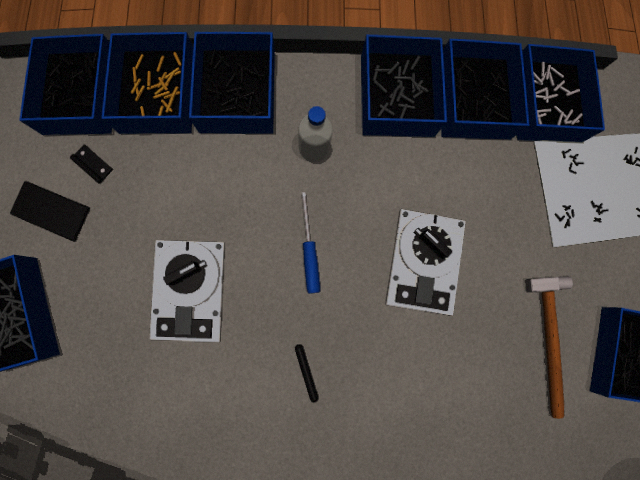

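View pics/side1.png

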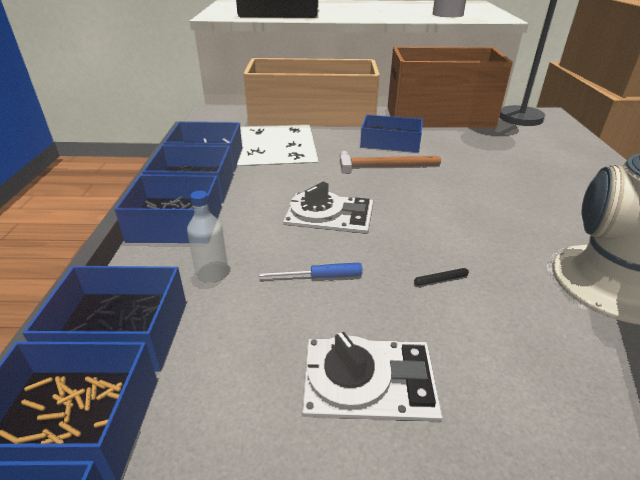

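The top view shows the notched knob at about (432,245) with its dark release line near (435,219). The plain knob is at (186,273). I'll crop in on the notched one.

Run:
```python
from h import *
p=capture("top");im=p["pixels"]
c=cv2.resize(im[200:290,385:475],None,fx=6,fy=6,interpolation=cv2.INTER_CUBIC)
cv2.imwrite("pics/c1.png",cv2.convertScaleAbs(c,alpha=1.0))
# dial ellipse: bright pixels near the knob at z=.024 ; back-rectify to metric plane z=.024 around guess
def metric(z,c,h=.1,n=500):
    g=np.linspace(-h,h,n); m=np.zeros((n,n,2),np.float32)
    for i,a in enumerate(g):
        for j,b in enumerate(g): m[i,j]=proj(p,[c[0]-a,c[1]-b,z])
    return cv2.remap(im,m,None,cv2.INTER_CUBIC)
c0=at(p,[432,246],.033);print(c0)
cv2.imwrite("pics/m24.png",metric(.024,c0));
np.save("c0.npy",c0)
```

```text
[ 0.55251748 -0.23169859  0.033     ]
```

View pics/m24.png

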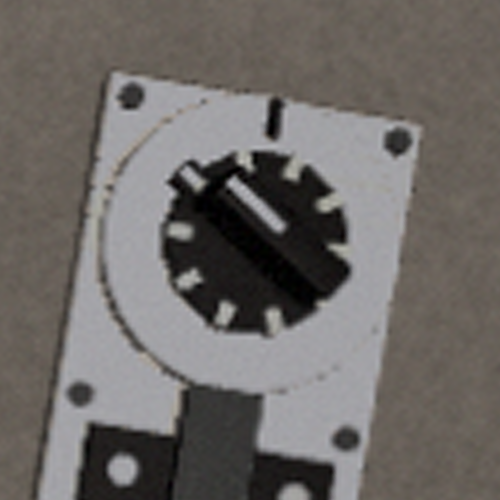

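The rectified view (0.4 mm per pixel) shows the release line at about (275,120) and the skirt centred near (256,242). The white line runs (228,180) to (283,228), roughly 1.03 rad anticlockwise of the release line. Next I'll refine the centre and the angles.

```bash
cat > meas.py <<'E'
from h import *
from scipy.optimize import least_squares
# metric rectification about c at height z, s m/px; row down=-x, col right=-y
def metric(p,z,c,h=.09,n=600):
    g=np.linspace(-h,h,n); B,A=np.meshgrid(c[1]-g,c[0]-g)
    K=np.array(p["camera_matrix"]);T=np.array(p["cam_to_world"])
    X=np.stack([A,B,np.full_like(A,z)],-1)-T[:3,3]; C=X@T[:3,:3]; s=C[...,:2]/C[...,2:]
    s=s*(1+p["k1"]*(s**2).sum(-1,keepdims=True))
    m=(s*[K[0,0],K[1,1]]+[K[0,2],K[1,2]]).astype(np.float32)
    return cv2.cvtColor(cv2.remap(p["pixels"],m,None,cv2.INTER_CUBIC),cv2.COLOR_BGR2GRAY).astype(float)
def polar(p,z,c,r,th):
    return np.array([[cv2.getRectSubPix(p["pixels"],(1,1),tuple(map(float,proj(p,[c[0]+a*np.cos(t),c[1]+a*np.sin(t),z])))).mean() for a in r] for t in th])
def centre(p,c):
    # skirt rim at z=.033: maximise bright-outside minus dark-inside
    th=np.linspace(0,2*np.pi,72,endpoint=False); r=np.linspace(.026,.046,41)
    for _ in range(4):
        g=polar(p,.033,c,r,th); k=5
        e=np.array([[row[i+1:i+k].mean()-row[i-k:i].mean() for i in range(k,len(r)-k)] for row in g])
        rr=r[k+e.argmax(1)]
        f=lambda v:v[0]*np.cos(th)+v[1]*np.sin(th)+v[2]-rr
        s=least_squares(f,[0,0,.036],loss="soft_l1",f_scale=.0008).x
        c=c[:2]+s[:2]
    return c,s[2]
def pca_ang(w,mask):
    y,x=np.nonzero(mask); W=w[mask]; P=np.stack([-y,-x],1).astype(float); m=np.average(P,axis=0,weights=W)
    return m,np.linalg.eigh(np.cov(P.T,aweights=W))[1][:,1]
def release(p,c):
    th=np.linspace(-.6,.3,181); r=np.linspace(.046,.056,11)
    d=polar(p,.024,c,r,th); w=np.clip(np.median(d,0)-d,0,None); w[w<30]=0
    return (w*th[:,None]).sum()/w.sum(), [(w[:,i]*th).sum()/max(w[:,i].sum(),1e-9) for i in(1,5,9)]
def line(p,c,a0):
    # white line on bar top z=.066: bright pixels near a0 direction, within 9 mm of bar axis
    m=metric(p,.066,c); n=600; s=.18/(n-1)
    y,x=np.mgrid[:n,:n]; X=(299.5-y)*s; Y=(299.5-x)*s
    u=X*np.cos(a0)+Y*np.sin(a0); v=-X*np.sin(a0)+Y*np.cos(a0)
    k=(abs(v)<.006)&(u>-.003)&(u<.031)
    w=np.clip(m-90,0,None); k&=w>0
    mm,d=pca_ang(w,k); mm=(mm+299.5)*s
    if d@[np.cos(a0),np.sin(a0)]<0:d=-d
    return np.arctan2(d[1],d[0]),np.arctan2(mm[1],mm[0]),mm,k.sum()*s*s*1e6
E
python3 - <<'E'
from meas import *
for _ in range(2):
    p=capture("top"); c,R=centre(p,np.array([.5547,-.2313])); print(c,R); print("rel",release(p,c)); print("line",line(p,c,.86))
E
```

```text
[ 0.55434811 -0.23091702] 0.03653899780503889
rel (np.float64(-0.20560020335536353), [np.float64(-0.21226527945315643), np.float64(-0.20688799911022143), np.float64(-0.19776576918215147)])
line (np.float64(0.8083573951402957), np.float64(0.6876694390878589), array([0.01121664, 0.00921363]), np.float64(138.43105231033357))
[ 0.55435759 -0.2308549 ] 0.03650768703118679
rel (np.float64(-0.2067726741527362), [np.float64(-0.21309561594921642), np.float64(-0.2074594594594595), np.float64(-0.1984287905906418)])
line (np.float64(0.8092773811462768), np.float64(0.6848119586455482), array([0.01117177, 0.00912344]), np.float64(139.8758643370559))
```

Request:
{"name": "apply_moves", "arguments": {"commands": [{"delta_pos":[-0.039,-0.045,0],"angular":[0,0,8],"claw":0.06},{"delta_pos":[-0.078,-0.09,0],"angular":[0,0,16],"claw":0.06},{"delta_pos":[-0.117,-0.135,0],"angular":[0,0,24],"claw":0.06},{"delta_pos":[-0.156,-0.18,0],"angular":[0,0,32],"claw":0.06},{"delta_pos":[-0.195,-0.225,0],"angular":[0,0,40],"claw":0.06}]}}

```text
time_s: 1.27
tcp_pos: [0.2853, 0.3106, 0.2315]
tool_rot: [0.0, 0.463, 0.887, 0.0]
force: [1.6, 0.1, 0.3]
gripper_width: 0.0598
```

Request:
{"name": "apply_moves", "arguments": {"commands": [{"delta_pos":[-0.06,-0.009,0],"angular":[0,0,8],"claw":0.06},{"delta_pos":[-0.12,-0.018,0],"angular":[0,0,16],"claw":0.06},{"delta_pos":[-0.18,-0.027,0],"angular":[0,0,24],"claw":0.06},{"delta_pos":[-0.24,-0.036,0],"angular":[0,0,32],"claw":0.06},{"delta_pos":[-0.3,-0.046,0],"angular":[0,0,40],"claw":0.06}]}}

```text
time_s: 1.9
tcp_pos: [0.4203, 0.0385, 0.2317]
tool_rot: [0.0, 0.738, 0.675, 0.001]
force: [1.0, 1.2, -0.3]
gripper_width: 0.0602
```

```bash
cat > go.py <<'E'
import sys
from h import *
from scipy.spatial.transform import Rotation as Ro
def go(x,y,z,psi):
    s=observe();q=s["tool_rot"];R=Ro.from_quat([q[1],q[2],q[3],q[0]])
    t=Ro.from_matrix(np.array([[np.cos(psi),np.sin(psi),0],[np.sin(psi),-np.cos(psi),0],[0,0,-1]]))
    print("t",s["time_s"],"tcp",s["tcp_pos"].round(4),"psi",np.arctan2(*R.as_matrix()[[1,0],0]).round(4),"w",s["gripper_width"],"q6",s["qpos"][5].round(3),"M",s["moment"].round(2))
    print("d",R.inv().apply(np.array([x,y,z])-s["tcp_pos"]).round(4),"rot",(R.inv()*t).as_rotvec(degrees=True).round(2))
if __name__=="__main__": go(*map(float,sys.argv[1:]))
E
python3 go.py .5543 -.2309 .2 .82
```

```text
t 1.9 tcp [0.4203 0.0385 0.2317] psi 1.4808 w 0.060190687936379106 q6 0.101 M [ 0.02 -0.02  0.06]
d [-0.2563  0.1576  0.0318] rot [ 0.07 -0.05 37.86]
```

Request:
{"name": "apply_moves", "arguments": {"commands": [{"delta_pos":[-0.05,0.031,0],"angular":[0,0,8],"claw":0.06},{"delta_pos":[-0.1,0.062,0],"angular":[0,0,16],"claw":0.06},{"delta_pos":[-0.15,0.093,0.02],"angular":[0,0,24],"claw":0.06},{"delta_pos":[-0.2,0.124,0.04],"angular":[0,0,31],"claw":0.06},{"delta_pos":[-0.25,0.155,0.06],"angular":[0,0,37],"claw":0.06}]}}

```text
time_s: 2.52
tcp_pos: [0.5536, -0.2238, 0.1709]
tool_rot: [0.0, 0.914, 0.406, 0.0]
force: [0.7, 0.5, 1.1]
gripper_width: 0.0601
```

Request:
{"name": "apply_moves", "arguments": {"commands": [{"delta_pos":[0,0,0],"angular":[0,0,0],"claw":0.06}]}}

```text
time_s: 2.65
tcp_pos: [0.5522, -0.2247, 0.166]
tool_rot: [-0.003, 0.914, 0.405, -0.003]
force: [0.6, 0.7, -0.3]
gripper_width: 0.0599
```

```bash
python3 go.py .5543 -.2309 .039 .82
python3 - <<'E'
from h import *
p=capture("side");cv2.imwrite("pics/s2.png",cv2.resize(p["pixels"][60:240,230:430],None,fx=3,fy=3,interpolation=cv2.INTER_CUBIC))
c=np.array([.5543,-.2309,.066])
print(proj(p,c),proj(p,observe()["tcp_pos"]))
E
```

```text
t 2.65 tcp [ 0.5522 -0.2247  0.166 ] psi 0.8348 w 0.05987508777113003 q6 0.293 M [ 0.    0.02 -0.  ]
d [-0.0028  0.0066  0.1269] rot [-0.41  0.17  0.85]
[316.41311743 186.89976143] [317.37265962 144.66456533]
```

View pics/s2.png

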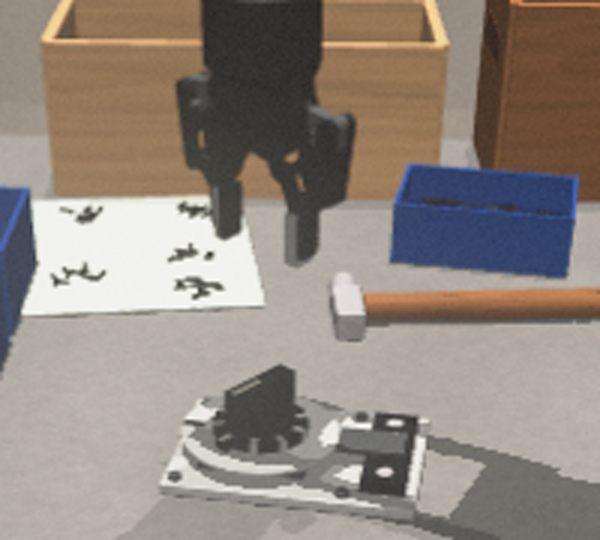

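The side view shows the open fingers straddling above the bar. The bar top is at crop (262,382) against a predicted (259,381), so the centre agrees to about 1 mm. I'll descend.

Request:
{"name": "apply_moves", "arguments": {"commands": [{"delta_pos":[-0.003,0.0065,0.03],"angular":[0,0,1],"claw":0.06},{"delta_pos":[-0.003,0.0065,0.065],"angular":[0,0,1],"claw":0.06},{"delta_pos":[-0.003,0.0065,0.1],"angular":[0,0,1],"claw":0.06},{"delta_pos":[-0.003,0.0065,0.126],"angular":[0,0,1],"claw":0.06},{"delta_pos":[-0.003,0.0065,0.126],"angular":[0,0,1],"claw":0.06}]}}

```text
time_s: 3.32
tcp_pos: [0.5546, -0.2267, 0.0443]
tool_rot: [-0.001, 0.916, 0.4, -0.001]
force: [0.1, -1.0, 0.9]
gripper_width: 0.06
```

```bash
python3 go.py .5543 -.2309 .039 .82
```

```text
t 3.325 tcp [ 0.5546 -0.2267  0.0443] psi 0.8241 w 0.05997736052797217 q6 0.302 M [-0.02  0.02 -0.04]
d [-0.0033  0.0026  0.0053] rot [-0.16  0.03  0.23]
```

Request:
{"name": "apply_moves", "arguments": {"commands": [{"delta_pos":[-0.003,0.0025,0.004],"angular":[0,0,0],"claw":0.06},{"delta_pos":[-0.003,0.0025,0.004],"angular":[0,0,0],"claw":0.06}]}}

```text
time_s: 3.58
tcp_pos: [0.5563, -0.2327, 0.0432]
tool_rot: [0.001, 0.917, 0.4, 0.001]
force: [-0.6, 0.7, -0.4]
gripper_width: 0.0601
```

```bash
python3 go.py .5543 -.2309 .039 .82
```

```text
t 3.575 tcp [ 0.5563 -0.2327  0.0432] psi 0.8225 w 0.060143971420789415 q6 0.296 M [0.07 0.01 0.03]
d [-0.     -0.0027  0.0042] rot [ 0.16 -0.05  0.14]
```

Request:
{"name": "apply_moves", "arguments": {"commands": [{"delta_pos":[0,-0.002,0.004],"angular":[0,0,0],"claw":0.06},{"delta_pos":[0,-0.002,0.004],"angular":[0,0,0],"claw":0.06},{"delta_pos":[0,-0.002,0.004],"angular":[0,0,0],"claw":0.04},{"delta_pos":[0,-0.002,0.004],"angular":[0,0,0],"claw":0.03},{"delta_pos":[0,-0.002,0.004],"angular":[0,0,0],"claw":0.03}], "squeeze": 50}}

```text
time_s: 4.2
tcp_pos: [0.5541, -0.231, 0.0373]
tool_rot: [0.0, 0.917, 0.4, -0.0]
force: [0.6, -0.2, 0.3]
gripper_width: 0.0301
```

```bash
python3 go.py .5543 -.2309 .039 .82
```

```text
t 4.2 tcp [ 0.5541 -0.231   0.0373] psi 0.8223 w 0.030124724547045983 q6 0.297 M [ 0.05  0.01 -0.04]
d [ 0.0002  0.0001 -0.0017] rot [0.   0.   0.13]
```

Well centred, so I'll close.

Request:
{"name": "apply_moves", "arguments": {"commands": [{"delta_pos":[0,0,0],"angular":[0,0,0],"claw":0.02},{"delta_pos":[0,0,0],"angular":[0,0,0],"claw":0.008},{"delta_pos":[0,0,0],"angular":[0,0,0],"claw":0.008}], "squeeze": 50}}

```text
time_s: 4.58
tcp_pos: [0.5549, -0.2317, 0.0376]
tool_rot: [0.001, 0.917, 0.399, 0.001]
force: [4.5, -3.2, -1.6]
gripper_width: 0.015
```

```bash
python3 go.py .5543 -.2309 .039 -.2
```

```text
t 4.575 tcp [ 0.5549 -0.2317  0.0376] psi 0.8219 w 0.01497873114174839 q6 0.297 M [-0.33 -0.43 -0.1 ]
d [ 0.0002 -0.001  -0.0014] rot [ 0.13 -0.1  58.55]
```

Request:
{"name": "apply_moves", "arguments": {"commands": [{"delta_pos":[0,0,0],"angular":[0,0,5],"claw":0.008},{"delta_pos":[0,0,0],"angular":[0,0,11],"claw":0.008},{"delta_pos":[0,0,0],"angular":[0,0,17],"claw":0.008},{"delta_pos":[0,0,0],"angular":[0,0,23],"claw":0.008},{"delta_pos":[0,0,0],"angular":[0,0,29],"claw":0.008}], "squeeze": 60}}

```text
time_s: 5.2
tcp_pos: [0.5551, -0.232, 0.0376]
tool_rot: [0.001, 0.988, 0.156, 0.001]
force: [6.4, -4.5, -2.9]
gripper_width: 0.0152
```

```bash
python3 go.py .5543 -.2309 .039 -.18
```

```text
t 5.2 tcp [ 0.5551 -0.232   0.0376] psi 0.3126 w 0.01523964258392548 q6 0.806 M [-0.39 -0.6   0.22]
d [-0.0004 -0.0012 -0.0014] rot [ 0.13 -0.15 28.23]
```

Request:
{"name": "apply_moves", "arguments": {"commands": [{"delta_pos":[0,0,0],"angular":[0,0,6],"claw":0.008},{"delta_pos":[0,0,0],"angular":[0,0,12],"claw":0.008},{"delta_pos":[0,0,0],"angular":[0,0,18],"claw":0.008},{"delta_pos":[0,0,0],"angular":[0,0,23],"claw":0.008},{"delta_pos":[0,0,0],"angular":[0,0,26],"claw":0.008}]}}

```text
time_s: 5.82
tcp_pos: [0.5551, -0.2322, 0.0376]
tool_rot: [0.001, 0.998, -0.07, 0.002]
force: [5.0, -5.4, -3.2]
gripper_width: 0.015
```

Request:
{"name": "apply_moves", "arguments": {"commands": [{"delta_pos":[0,0,0],"angular":[0,0,0],"claw":0.008},{"delta_pos":[0,0,0],"angular":[0,0,0],"claw":0.04},{"delta_pos":[0,0,0],"angular":[0,0,0],"claw":0.05},{"delta_pos":[0,0,0],"angular":[0,0,0],"claw":0.05}]}}

```text
time_s: 6.32
tcp_pos: [0.554, -0.2308, 0.0373]
tool_rot: [-0.0, 0.998, -0.069, -0.0]
force: [-0.0, 0.2, 0.3]
gripper_width: 0.05
```

```bash
python3 go.py .40 -.10 .2 -.15
```

```text
t 6.325 tcp [ 0.554  -0.2308  0.0373] psi -0.1375 w 0.05001339469291292 q6 1.257 M [ 0.07 -0.02  0.03]
d [-0.1705 -0.1084 -0.1627] rot [-0.01  0.01  0.72]
```

Request:
{"name": "apply_moves", "arguments": {"commands": [{"delta_pos":[0,0,-0.04],"angular":[0,0,0],"claw":0.05},{"delta_pos":[0,0,-0.09],"angular":[0,0,0],"claw":0.05},{"delta_pos":[-0.03,0.04,-0.13],"angular":[0,0,0],"claw":0.05},{"delta_pos":[-0.06,0.09,-0.15],"angular":[0,0,0],"claw":0.05},{"delta_pos":[-0.09,0.14,-0.15],"angular":[0,0,0],"claw":0.05}]}}

```text
time_s: 6.95
tcp_pos: [0.4454, -0.3587, 0.1905]
tool_rot: [0.002, 0.998, -0.068, 0.002]
force: [0.7, -0.6, -1.3]
gripper_width: 0.0502
```

Request:
{"name": "apply_moves", "arguments": {"commands": [{"delta_pos":[-0.03,0.05,0],"angular":[0,0,0],"claw":0.05},{"delta_pos":[-0.03,0.05,0],"angular":[0,0,0],"claw":0.05}]}}

```text
time_s: 7.2
tcp_pos: [0.4064, -0.4054, 0.1872]
tool_rot: [0.0, 0.997, -0.072, -0.0]
force: [-0.4, -0.1, -0.2]
gripper_width: 0.05
```

```bash
cat > chk.py <<'E'
from meas import *
import sys
c0=np.array([.5543,-.2309]);n=sys.argv[1]
p=capture("top"); c,R=centre(p,c0); print(c,R,"rel",release(p,c)); print("line",line(p,c,-.17))
a=metric(p,.024,c0);b=metric(p,.066,c0)
cv2.imwrite(f"pics/t{n}.png",np.hstack([a[100:500,100:500],b[100:500,100:500]]))
E
python3 chk.py 3
```

```text
[ 0.55457456 -0.23074568] 0.03659245076911296 rel (np.float64(-0.21067836821388208), [np.float64(-0.21624541062801936), np.float64(-0.21150425151040508), np.float64(-0.2007769070650178)])
line (np.float64(-0.1420520381595303), np.float64(-0.26743303401749285), array([ 0.01569182, -0.0042995 ]), np.float64(154.14338310093893))[ WARN:0@3.987] global loadsave.cpp:1063 imwrite_ Unsupported depth image for selected encoder is fallbacked to CV_8U.
```

View pics/t3.png

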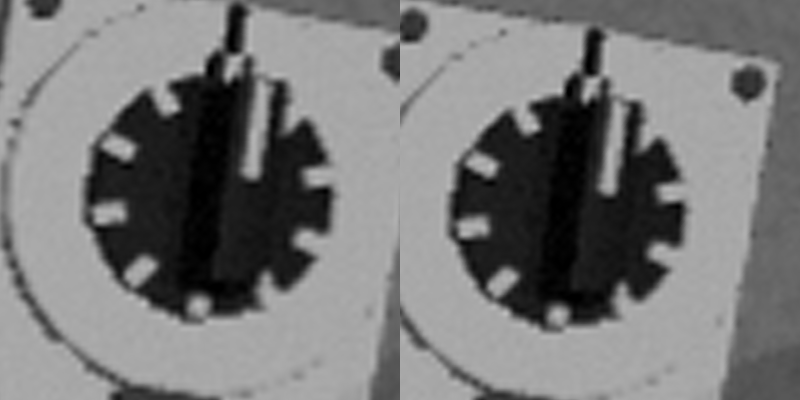

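The top view shows the white line (left panel (262,78) to (252,178)) nearly along the release line (238,5) to (232,50). It is a few degrees short. The skirt's side wall biases my centre fit, so I'll refine with a wall-aware model and both cameras.

```bash
cat > fine.py <<'E'
from meas import *
def edge(p,z,c,R,th,w=.006,sgn=1):
    r=np.linspace(R-w-.002,R+w+.002,61);k=8
    g=polar(p,z,c,r,th)
    e=np.array([[sgn*(row[i:i+k].mean()-row[i-k:i].mean()) for i in range(k,len(r)-k)] for row in g])
    return r[k+e.argmax(1)]
def centre2(p,c):
    cam=np.array(p["cam_to_world"])[:3,3]; th=np.linspace(0,2*np.pi,120,endpoint=False);U=np.stack([np.cos(th),np.sin(th)],1)
    rr=edge(p,.033,c,.0365,th,.007)
    v=.009*(cam[:2]-c)/(cam[2]-.024)
    def rad(o): # ray-circle from origin c, centre o
        b=U@o; return b+np.sqrt(np.clip(b*b-o@o+.036**2,1e-9,None))
    f=lambda o:np.maximum(rad(o),rad(o+v))-rr
    s=least_squares(f,[0,0],loss="soft_l1",f_scale=.0005)
    return c+s.x,np.median(abs(s.fun))
def relfit(p,c,a0=-.2):
    U=np.linspace(.038,.064,53);V=np.linspace(-.007,.007,57)
    ca,sa=np.cos(a0),np.sin(a0)
    g=np.array([[cv2.getRectSubPix(p["pixels"],(1,1),tuple(map(float,proj(p,[c[0]+u*ca-v*sa,c[1]+u*sa+v*ca,.024])))).mean() for v in V] for u in U])
    w=np.clip(np.percentile(g,80)-30-g,0,None); w[U<.045]=0;w[U>.058]=0
    uu,vv=np.meshgrid(U,V,indexing="ij"); mu,mv=(w*uu).sum()/w.sum(),(w*vv).sum()/w.sum()
    sl=(w*(uu-mu)*(vv-mv)).sum()/(w*(uu-mu)**2).sum()
    return a0+np.arctan2(mv,mu),a0+np.arctan(sl),mu
if __name__=="__main__":
  for n in("top","top","side","side"):
    p=capture(n); c,q=centre2(p,np.array([.5545,-.231])); 
    print(n,c.round(4),q.round(5),"rel pos/dir/r",np.round(relfit(p,c),4),"line",[np.round(x,4) for x in line(p,c,-.15)])
    if n=="side": cv2.imwrite("pics/s4.png",cv2.resize(p["pixels"][170:240,270:390],None,fx=6,fy=6,interpolation=cv2.INTER_CUBIC))
E
python3 fine.py
```

```text
top [ 0.5552 -0.2322] 0.00054 rel pos/dir/r [-0.1807 -0.1395  0.0514] line [np.float64(-0.1591), np.float64(-0.188), array([ 0.0158, -0.003 ]), np.float64(162.1801)]
top [ 0.5552 -0.2322] 0.00056 rel pos/dir/r [-0.1809 -0.1413  0.0514] line [np.float64(-0.1582), np.float64(-0.1883), array([ 0.0157, -0.003 ]), np.float64(161.9995)]
side [ 0.5553 -0.2366] 0.00181 rel pos/dir/r [-0.1183 -0.2461  0.0511] line [np.float64(-0.1683), np.float64(-0.107), array([ 0.0148, -0.0016]), np.float64(400.2129)]
side [ 0.5552 -0.2366] 0.00175 rel pos/dir/r [-0.1187 -0.2466  0.0511] line [np.float64(-0.1679), np.float64(-0.1059), array([ 0.0149, -0.0016]), np.float64(400.0323)]
```

View pics/s4.png

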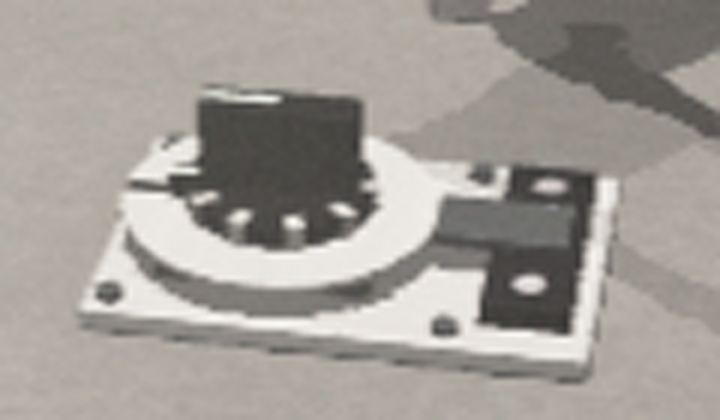

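The side view shows the bar with its white line at (205–280,97) and the release line at (150,183), almost in line. The wall-aware centre (0.5552, -0.2322) matches where the gripper self-centred (0.5551, -0.2320), and the release line sits at radius 51.4 mm. I'll measure the line more cleanly and add the plate orientation.

```bash
cat > fin2.py <<'E'
from fine import *
def white(p,c,thr,lo,hi,hint=-.16):
    m=metric(p,.066,c); s=.18/599
    b=(m>thr).astype(np.uint8)
    y,x=np.mgrid[:600,:600]; X=(299.5-y)*s;Y=(299.5-x)*s
    ca,sa=np.cos(hint),np.sin(hint);u=X*ca+Y*sa;v=-X*sa+Y*ca
    cy=np.clip(m-thr,0,None)*((u>lo)&(u<hi)&(abs(v)<.0045))
    # column-wise centroid in u bins, then line fit
    bins=np.arange(lo,hi,.0006);us=[];vs=[]
    for a in bins:
        k=(u>=a)&(u<a+.0006); W=cy[k]
        if W.sum()>300: us.append(a+.0003);vs.append((W*v[k]).sum()/W.sum())
    f=np.polyfit(us,vs,1); return hint+np.arctan(f[0]), f[1]*1000, np.arctan2(np.mean(vs),np.mean(us))+hint,(min(us),max(us))
def plate(p,c,hint=-.175):
    # long edges of 185x130 plate: find max gradient across |v| near 65 mm at z~.012..(top of plate unknown) direction only
    ca,sa=np.cos(hint),np.sin(hint);o=[]
    for sg in(1,-1):
        us=np.linspace(-.10,.05,40);vs=[]
        V=np.linspace(.055,.075,81)*sg
        for u in us:
            g=np.array([cv2.getRectSubPix(p["pixels"],(1,1),tuple(map(float,proj(p,[c[0]+u*ca-v*sa,c[1]+u*sa+v*ca,.014])))).mean() for v in V])
            d=g[:-8]-g[8:]; vs.append(V[4+d.argmax()])
        r=least_squares(lambda q:q[0]*us+q[1]-vs,[0,.065*sg],loss="soft_l1",f_scale=.0005).x; o.append((hint+np.arctan(r[0]),r[1]))
    return np.round(o,4).tolist()
if __name__=="__main__":
    for _ in range(2):
        p=capture("top");c,q=centre2(p,np.array([.5552,-.2322]))
        print(c.round(4),"rel",np.round(relfit(p,c),4),"plate",plate(p,c))
        for t,lo,hi in((70,.004,.028),(90,.007,.026),(110,.009,.025)): print("line",white(p,c,t,lo,hi))
E
python3 fin2.py
```

```text
[ 0.5552 -0.2322] rel [-0.182  -0.1381  0.0514] plate [[-0.1702, 0.065], [-0.1716, -0.0629]]
line (np.float64(-0.1433090485484462), np.float64(-0.6882443973655761), np.float64(-0.18631669619046654), (np.float64(0.0043), np.float64(0.027699999999999995)))
line (np.float64(-0.14143186539164346), np.float64(-0.7391168576109391), np.float64(-0.18594901721587712), (np.float64(0.0073), np.float64(0.025899999999999996)))
line (np.float64(-0.14505314503903957), np.float64(-0.6861419507393909), np.float64(-0.18517197422590417), (np.float64(0.0093), np.float64(0.0249)))
[ 0.5552 -0.2321] rel [-0.1824 -0.1378  0.0514] plate [[-0.1716, 0.0649], [-0.173, -0.0629]]
line (np.float64(-0.1451071636679053), np.float64(-0.6863237587834715), np.float64(-0.187993982524529), (np.float64(0.0043), np.float64(0.027699999999999995)))
line (np.float64(-0.14516718014605892), np.float64(-0.6980409119482796), np.float64(-0.1872100322973894), (np.float64(0.0073), np.float64(0.025899999999999996)))
line (np.float64(-0.14934934751180168), np.float64(-0.6287143442448105), np.float64(-0.18610993057292718), (np.float64(0.0093), np.float64(0.0249)))
```

The line direction is -0.145 by camera and -0.139 by gripper. The release line is at -0.172 (plate) to -0.182 (position). So about 0.03 rad more clockwise is needed; I'll regrip and correct.

```bash
python3 go.py .5552 -.2322 .17 -.142
```

```text
t 7.55 tcp [ 0.4101 -0.4016  0.1873] psi -0.1355 w 0.05021752405789552 q6 0.872 M [-0.02  0.02 -0.03]
d [ 0.1209 -0.1875  0.0173] rot [-0.01 -0.01  0.37]
```

Request:
{"name": "apply_moves", "arguments": {"commands": [{"delta_pos":[0.03,-0.047,0],"angular":[0,0,0.4],"claw":0.05},{"delta_pos":[0.06,-0.094,0],"angular":[0,0,0.4],"claw":0.05},{"delta_pos":[0.09,-0.141,0],"angular":[0,0,0.4],"claw":0.05},{"delta_pos":[0.121,-0.188,0.02],"angular":[0,0,0.4],"claw":0.05},{"delta_pos":[0.121,-0.188,0.05],"angular":[0,0,0.4],"claw":0.05}]}}

```text
time_s: 8.18
tcp_pos: [0.558, -0.2287, 0.1378]
tool_rot: [-0.0, 0.998, -0.069, 0.001]
force: [-0.6, -0.4, 0.1]
gripper_width: 0.0501
```

Request:
{"name": "apply_moves", "arguments": {"commands": [{"delta_pos":[0,0,0],"angular":[0,0,0],"claw":0.05},{"delta_pos":[0,0,0],"angular":[0,0,0],"claw":0.05}]}}

```text
time_s: 8.43
tcp_pos: [0.555, -0.2331, 0.1385]
tool_rot: [0.0, 0.997, -0.072, 0.0]
force: [0.6, -0.1, 0.4]
gripper_width: 0.0501
```

```bash
python3 go.py .5552 -.2322 .039 -.142
```

```text
t 8.425 tcp [ 0.555  -0.2331  0.1385] psi -0.1445 w 0.050103015710745664 q6 1.261 M [-0.03  0.   -0.03]
d [ 0.     -0.001   0.0995] rot [ 0.03 -0.06 -0.15]
```

Request:
{"name": "apply_moves", "arguments": {"commands": [{"delta_pos":[0,-0.001,0.03],"angular":[0,0,0],"claw":0.05},{"delta_pos":[0,-0.001,0.06],"angular":[0,0,0],"claw":0.05},{"delta_pos":[0,-0.001,0.09],"angular":[0,0,0],"claw":0.05},{"delta_pos":[0,-0.001,0.1],"angular":[0,0,0],"claw":0.04},{"delta_pos":[0,-0.001,0.1],"angular":[0,0,0],"claw":0.03}]}}

```text
time_s: 9.05
tcp_pos: [0.555, -0.2326, 0.0382]
tool_rot: [0.0, 0.997, -0.073, 0.0]
force: [0.6, -0.7, -0.7]
gripper_width: 0.03
```

Request:
{"name": "apply_moves", "arguments": {"commands": [{"delta_pos":[0,0,0],"angular":[0,0,0],"claw":0.025},{"delta_pos":[0,0,0],"angular":[0,0,0],"claw":0.008},{"delta_pos":[0,0,0],"angular":[0,0,0],"claw":0.008},{"delta_pos":[0,0,0],"angular":[0,0,0],"claw":0.008}]}}

```text
time_s: 9.55
tcp_pos: [0.5559, -0.2325, 0.0395]
tool_rot: [0.001, 0.997, -0.072, 0.002]
force: [-1.3, -0.4, 5.7]
gripper_width: 0.0148
```

```bash
python3 go.py .5552 -.2322 .039 -.175
```

```text
t 9.55 tcp [ 0.5559 -0.2325  0.0395] psi -0.1445 w 0.014791004869969433 q6 1.263 M [0.11 0.24 0.03]
d [-0.0007 -0.0002  0.0005] rot [ 0.06 -0.18  1.75]
```

Request:
{"name": "apply_moves", "arguments": {"commands": [{"delta_pos":[0,0,0],"angular":[0,0,1],"claw":0.008},{"delta_pos":[0,0,0],"angular":[0,0,1.9],"claw":0.008},{"delta_pos":[0,0,0],"angular":[0,0,1.9],"claw":0.008},{"delta_pos":[0,0,0],"angular":[0,0,1.9],"claw":0.008}]}}

```text
time_s: 10.05
tcp_pos: [0.5559, -0.2325, 0.0396]
tool_rot: [0.001, 0.996, -0.089, 0.002]
force: [-0.7, 0.4, 5.8]
gripper_width: 0.0151
```

```bash
python3 go.py .5552 -.2322 .039 -.177
```

```text
t 10.05 tcp [ 0.5559 -0.2325  0.0396] psi -0.1777 w 0.01508836919119664 q6 1.296 M [0.03 0.11 0.07]
d [-0.0007 -0.0002  0.0006] rot [ 0.06 -0.18 -0.04]
```

Now I'll release, lift clear and check.

Request:
{"name": "apply_moves", "arguments": {"commands": [{"delta_pos":[0,0,0],"angular":[0,0,0],"claw":0.03},{"delta_pos":[0,0,0],"angular":[0,0,0],"claw":0.05},{"delta_pos":[0,0,0],"angular":[0,0,0],"claw":0.05},{"delta_pos":[0,0,-0.04],"angular":[0,0,0],"claw":0.05},{"delta_pos":[0,0,-0.09],"angular":[0,0,0],"claw":0.05}]}}

```text
time_s: 10.68
tcp_pos: [0.5539, -0.2316, 0.1263]
tool_rot: [-0.001, 0.996, -0.089, -0.002]
force: [1.1, -0.1, 0.4]
gripper_width: 0.05
```

Request:
{"name": "apply_moves", "arguments": {"commands": [{"delta_pos":[-0.03,0.04,-0.05],"angular":[0,0,0],"claw":0.05},{"delta_pos":[-0.06,0.09,-0.06],"angular":[0,0,0],"claw":0.05},{"delta_pos":[-0.09,0.14,-0.06],"angular":[0,0,0],"claw":0.05},{"delta_pos":[-0.12,0.19,-0.06],"angular":[0,0,0],"claw":0.05},{"delta_pos":[-0.12,0.19,-0.06],"angular":[0,0,0],"claw":0.05}]}}

```text
time_s: 11.3
tcp_pos: [0.4004, -0.4006, 0.1871]
tool_rot: [0.0, 0.996, -0.092, -0.0]
force: [0.0, 0.0, -0.5]
gripper_width: 0.0499
```

```bash
python3 fin2.py; python3 chk.py 5 2>/dev/null
```

```text
[ 0.5551 -0.2323] rel [-0.1799 -0.139   0.0514] plate [[-0.1711, 0.0651], [-0.1719, -0.0627]]
line (np.float64(-0.1781665937345275), np.float64(-0.5347035218292591), np.float64(-0.2115418725996156), (np.float64(0.0043), np.float64(0.027699999999999995)))
line (np.float64(-0.1741472305165186), np.float64(-0.5988507760451538), np.float64(-0.21018135819520062), (np.float64(0.0073), np.float64(0.025899999999999996)))
line (np.float64(-0.16580632069134363), np.float64(-0.737831759258122), np.float64(-0.20891539112586777), (np.float64(0.0093), np.float64(0.0249)))
[ 0.5551 -0.2323] rel [-0.1804 -0.14    0.0514] plate [[-0.1704, 0.0651], [-0.1737, -0.0628]]
line (np.float64(-0.1810063000531272), np.float64(-0.4947352458103137), np.float64(-0.2118837373949133), (np.float64(0.0043), np.float64(0.027699999999999995)))
line (np.float64(-0.17798126635601685), np.float64(-0.5436630229799826), np.float64(-0.21069052745280242), (np.float64(0.0073), np.float64(0.025899999999999996)))
line (np.float64(-0.1710026859340404), np.float64(-0.6509205415468553), np.float64(-0.2090293340730699), (np.float64(0.0093), np.float64(0.0249)))
[ 0.55458723 -0.23076976] 0.036436660732152876 rel (np.float64(-0.20906155755747996), [np.float64(-0.21639771101573682), np.float64(-0.20956098083306565), np.float64(-0.2004469205338558)])
line (np.float64(-0.17654099864122813), np.float64(-0.2951829073326611), array([ 0.01564505, -0.00475713]), np.float64(156.4009018926926))
```

View pics/t5.png

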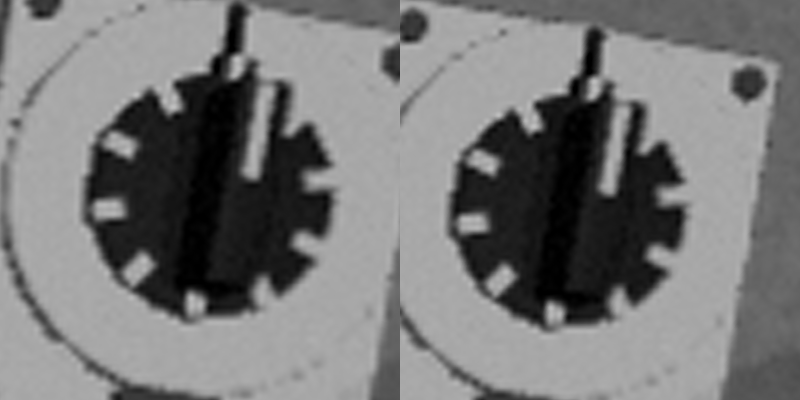

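The nose mark at (235,68) now sits directly inside the release line (233–238, 5–50). The white line is at -0.175, the release line between -0.172 and -0.181, and the gripper read -0.178, so the line is aligned. The arm is clear, so I'll hand in.

```bash
python3 -c "
from rig import *
s=observe();print(s['time_s'],s['force']);print(sign_off())"
```

```text
11.45 [ 0.06803059 -0.01370598 -0.45550952]
the job is handed in; nothing more can be done
None
```

I turned the left-hand (notched) knob clockwise by about 1 rad in two grips, let go, and handed the job in at 11.45 s with the arm clear. I never gripped or went near the plain-skirt knob.

**Final alignment:**

| Item | Angle (rad) |
|---|---|
| White line, from the top camera | about -0.175 |
| Bar, from the gripper before release | -0.178 |
| Release line, from the plate edges | -0.172 |
| Release line, from its position around the knob axis | -0.180 |

These agree to within about 0.01 rad.

**Checks that disagreed:**
- The direction of the short release line itself read -0.14. I put this down to its being only a few pixels long.
- The white line's position relative to the axis read about -0.21. I put this down to a small camera-calibration offset at the height of the bar's top.
- My first centre fit was pulled sideways by the skirt's visible wall and gave -0.21 for the release line. I replaced it with a fit that allows for the wall, whose centre matched where the gripper settled on the bar.
- The side camera was too oblique to check the angle to better than about 0.06 rad, so I did not use it for that.

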